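# Lock a mosaic coaster in its jig and press its last tile flush

## Robot

A 6-joint arm with a two-finger parallel gripper is mounted at the origin on the work surface. World frame = base frame: x ahead of the robot, y to its left, z up, the work surface at z = 0. Lengths are in m, angles in rad, forces in N, time in s.
With the tool pointing down it reaches from about 0.35 to 0.85 m from the base axis. Payload 8.1 kg.
Tool frame: the origin (TCP) lies at the centre of the arm's flange, where the gripper is bolted on; the fingertips stand 186 mm ahead of it and the grasp point (between the pads) lies 167 mm ahead of it; z points along the fingers, y is the direction in which the jaws open and shut (so a half turn about z gives the same grasp; the last joint's range is limited). The gripper opens to 93 mm and grips with 3 to 60 N. Pads are 15 mm wide; open, the fingers measure 128 mm over their backs; the gripper's body (75 mm by 188 mm) begins 65 mm behind the grasp point.
Start: joints at [-1.19, 0.13, 1.488, -0, 1.523, -0.085], TCP at [0.27, -0.536, 0.405] pointing down, gripper open.
Joint ranges: [-2.96, 2.96], [-0.89, 2.26], [0.02, 2.5], [-1.34, 4.48], [0, 2.73], [-2.66, 2.66]. Speed limits (rad/s): [2.39, 2.39, 2.79, 3.14, 3.14, 3.14].

## Interface

Orientations are given as a rotation vector (axis times angle).
In Python, from plant import robot, viewer, order gives the robot as it stands.
- The arm moves only by the tool apply_moves, never from a script. Its argument "deltas" is a list of rows, each a list of 3 entries, a list of its own where there are three numbers: the finger opening in mm, from 0 to 93, then the shift along the tool's x, y, z in mm, then the turn about the tool's z in rad. In form: [[grip, [dx, dy, dz], yaw], ...]. A call has 1 to 5 rows; each row shifts and turns the commanded pose from where the row before left it, along the tool's axes as they then stand; what a row does not reach is not made up. A row lasts 1/8 s, in which the tool goes at most 62.5 mm and 10.7 degrees, less where a joint would pass 70% of its speed; a pose out of reach is approached as far as the arm can. A call is refused whole if a number of a shift passes 62.5 or a number of a turn 0.188, either way. A call with a gripper value outside its range is refused whole. The fingers move at their own pace and stop on an object; "grip_force" is the grip in N (left out, the last holds). Time passes only in rows, so rows that do not move let the fingers close. It gives the time, the measured TCP pose, the force and the opening at its end, in the units of the state.
- robot.read_state(): the state, without advancing time (a new reading comes with each control period).
- viewer.read_camera(name): name is "side" or "top"; returns the picture (420x560x3 uint8, blue, green, red); there is no depth.
- viewer.get_calibration(name): a dict with "fx", "fy", "cx", "cy" (pixels), "distortion" ([k1, k2, p1, p2, k3] as OpenCV has them; the pictures are not rectified), "R" (3x3) and "t" (3): a world point X has camera coordinates R X + t. Camera axes: x right, y down, z forward; pixel columns grow to the right and rows downward; lengths in m; the calibration is good to about 2 mm. A picture is of the moment at which its call begins. get_calibration takes no time and is no camera call.
- order.close_job(): hands the job in, once; it reports no verdict.
The state is a dict: "t": time; "q": joint angles; "dq": joint speeds; "joint_torque": joint torques, N m; "tool_pos": TCP position; "orientation": TCP orientation; "force": force on the tool from outside, world axes, zero at the start; "wrist_torque": the same for the moment, N m; "opening": finger opening in m.
Only numpy, scipy, OpenCV 4.12 (cv2) and the standard library are available. Lean on these libraries where they do the work, as an engineer would, in place of code of your own. Each camera call takes 0.05 s, during which the arm holds its last target. There are 200 camera calls.

## Task

Take the T-shaped steel fence out of its stand, slide it fully down into the steel-lipped slot along the near side (the robot's side) of the mosaic jig and let go of it. Then take the thick setting stick from the tool block, stand its foot on the middle of the round tile and, keeping the stick upright, press gently until the tile is about flush with its square neighbours, never hard down onto its stop. The program finishes while still holding the stick there and pressing; leave everything else on the bench where it is.

Things in the scene. Friction and masses are not known exactly. Their poses are not given: they have to be found in the camera images.
- jig: Light wooden jig, fixed, 140 (x) x 120 (y) mm, origin on the table under its centre, z up. In it a coaster of 3 x 3 mosaic tiles: eight square ones (28 mm, tops 36 mm above the table) and a round one in the middle, 8 mm to +x of the origin. Rims 40 mm high on both y sides and the far (+x) side; along the near (-x) side, parallel to y, runs a narrow slot.
- slot (a point): Middle of the floor of the jig's slot, 8 mm above the table; axes as the jig's. The slot is 5 mm wide (x) and 66 mm long (y), open upward, with rounded steel lips (3 mm radius); its near wall is 40 mm high and its far wall 30 mm high above the table.
- tile_top (a point): Centre of the top face of the round tile in the middle of the coaster: 26 mm in diameter, sprung. At rest it stands 5 mm proud of the square tiles (41 mm above the table). Moves with the tile.
- press_tile (a joint): How far the round tile is pressed down, m: 0 free, 0.005 flush with the square tiles, 0.010 on its stop. Spring about 1 N per mm, no preload.
- fence: Loose T-shaped fence, 130 g: upright steel blade 3 (x) x 60 (y) x 50 (z) mm under a light wooden bar 16 (x) x 72 (y) x 22 (z) mm, 72 mm tall in all. Origin: middle of the blade's lower edge; z up to the bar, y along the bar. Starts standing loosely (up to 5 degrees of lean) in the slot of the stand. Either way round will do.
- fence_grip (a point): Centre of the fence's wooden bar, 61 mm above its lower edge; grip across the 16 mm thickness (fence x).
- stand: Wooden stand, fixed, 44 (x) x 100 (y) x 30 (z) mm, origin on the table under its centre; its slot along y, 5 mm wide, 22 mm deep (floor 8 mm above the table), holds the fence at the start.
- stick: Loose setting stick, 70 g, 130 mm long: thick straight flat-topped light wooden handle, 20 mm in diameter, 100 mm long, above a foot 14 mm in diameter, 30 mm long, with a flat rubber end. Origin: centre of the foot end; z along the stick to the handle end. Starts upright in any of the block's three holes, foot hidden; the brush and ball-topped scriber beside it are slender.
- stick_foot (a point): Centre of the stick's flat foot end (same as its origin).
- stick_grip (a point): Point on the stick's axis 105 mm above the foot end, 25 mm below the handle's top: a good place to grip.
- tool_block: Wooden block, fixed, 56 (x) x 200 (y) x 40 (z) mm, origin on the table under its centre; three holes 16 mm in diameter and 34 mm deep in a row along y, 65 mm apart, the middle one at the centre. Tools in it stand with 30 mm in the hole, held by a shoulder.
- tin: Low aluminium tin, 52 mm in diameter, 42 mm high, origin under its centre; bystander.
- mug: White mug, 80 mm across, 90 mm high, origin under its centre; bystander.
- jar: Jar, 60 mm in diameter, 85 mm high, origin under its centre; bystander.
- screwdriver: Screwdriver lying on the table; bystander.
- hammer: Hammer lying on the table; bystander.
- brush: Slender brush standing in the tool block, 136 mm long, 106 mm of it above the block; bystander.
- scriber: Slender steel scriber with a 16 mm ball on top, in the tool block, 106 mm long, 76 mm of it above the block; bystander.

How it is judged:
On the way:
1. the fence is fully down in the jig's slot and let go, the tile not yet pressed (z of fence in the frame of slot between -0.004 and 0.004 m and x of fence in the frame of slot between -0.004 and 0.004 m and y of fence in the frame of slot between -0.006 and 0.006 m and angle between the x axis of fence and the x axis of jig, either way round below 0.2 rad and contact force between the fingers and fence below 0.2 N and value of joint press_tile below 0.002 m), for 0.2 s.
At the end, for the whole second after the job is handed in: Fence on the slot floor within 4 mm, untouched by the robot; stick gripped, still, upright within 8 degrees, foot within 6 mm of the round tile centre, pressing with 2 to 9 N, the tile flush with its neighbours within 2 mm (z of fence in the frame of slot between -0.004 and 0.004 m and x of fence in the frame of slot between -0.004 and 0.004 m and y of fence in the frame of slot between -0.006 and 0.006 m and angle between the x axis of fence and the x axis of jig, either way round below 0.2 rad and contact force between each of the arm, the fingers and fence below 0.2 N and value of joint press_tile between 0.003 and 0.007 m and contact force between stick and jig between 2 and 9 N and horizontal distance between stick_foot and tile_top below 0.006 m and angle between stick's own z axis and vertical below 0.14 rad and linear speed of stick below 0.02 m/s and contact force between the fingers and stick above 3 N); the arm keeps its last pose, push and grip.
It fails at once if the round tile is pressed hard down towards its stop (more than 8.5 mm) (value of joint press_tile above 0.0085 m).
It fails at once if a bystander is moved more than 30 mm (distance of any of tin, mug, jar, screwdriver, hammer, brush, scriber from where it was at the start of the episode above 0.03 m).
It also fails if it takes over 54 s, if anything falls off the work surface, if the arm or the gripper's body presses on something with over 40 N, if the wrist force passes 120 N, or if a joint passes its speed limit or range.

## Working session

There is one attempt and no reset: what is moved stays moved. The work goes in short steps, Python scripts to look and compute and a tool call to move; the robot and the scene stay as the last step left them, time stands still between calls to the robot, and variables do not carry over. Pictures are saved under pics/ and viewed, about 8 in all and at most 12, crops included, and the job is handed in when it is done.

Besides the shell and the picture viewer there is one more tool, called after "Emit:" as name(argument=value, ...), one argument or row to a line, values as JSON. apply_moves: Moves the arm, as the interface text tells. Its arguments: {"type":"object","properties":{"deltas":{"type":"array"},"grip_force":{"type":"number"}},"required":["deltas"]}

```bash
ls; mkdir -p pics; python3 - <<'E'
from plant import robot, viewer, order
import cv2
for n in("top","side"):
    cv2.imwrite(f"pics/{n}0.png",viewer.read_camera(n)); c=viewer.get_calibration(n); print(n,c)
print(robot.read_state())
E
```

```text
pics
top {'fx': 411.30821168240413, 'fy': 411.30821168240413, 'cx': 278.0348487856115, 'cy': 208.131689456151, 'distortion': array([-0.02661813,  0.        ,  0.        ,  0.        ,  0.        ]), 'R': array([[ 0.02927576, -0.9995239 , -0.00974228],
       [-0.99127025, -0.02777776, -0.12888631],
       [ 0.12855433,  0.01343048, -0.99161152]]), 't': array([0.05078046, 0.52416864, 1.33089259])}
side {'fx': 534.7701357223334, 'fy': 534.7701357223334, 'cx': 282.96176340360995, 'cy': 212.7524737649768, 'distortion': array([-0.17013217,  0.        ,  0.        ,  0.        ,  0.        ]), 'R': array([[ 0.98607206, -0.16515888,  0.01960716],
       [-0.09816345, -0.67309998, -0.73300774],
       [ 0.13426032,  0.72087375, -0.67993765]]), 't': array([-0.47816975,  0.18026553,  1.39983446])}
{'t': 0.1, 'q': array([-1.19040565e+00,  1.31067585e-01,  1.48915878e+00, -3.76531024e-07,
        1.52297494e+00, -8.53981411e-02]), 'dq': array([ 0.00198138,  0.00083763, -0.00277562, -0.00141905,  0.00065575,
       -0.00075701]), 'joint_torque': array([ 1.71245971e-03, -5.61346006e+01, -4.93095231e+01,  7.70827266e-02,
        2.91964004e-02, -1.09681378e-04]), 'tool_pos': array([ 0.26942318, -0.53588411,  0.40380925]), 'orientation': array([-3.05522917e+00, -7.24695893e-01,  3.71749435e-04]), 'force': array([-0.38312655, -0.24060545,  0.14646042]), 'wrist_torque': array([0.02909377, 0.01130717, 0.0042186 ]), 'opening': 0.09265231652663178}
```

View pics/top0.png

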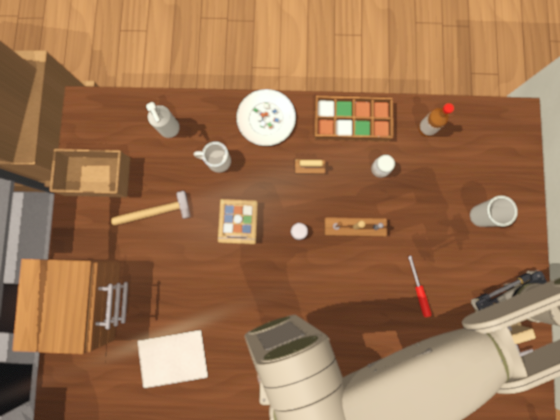

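View pics/side0.png

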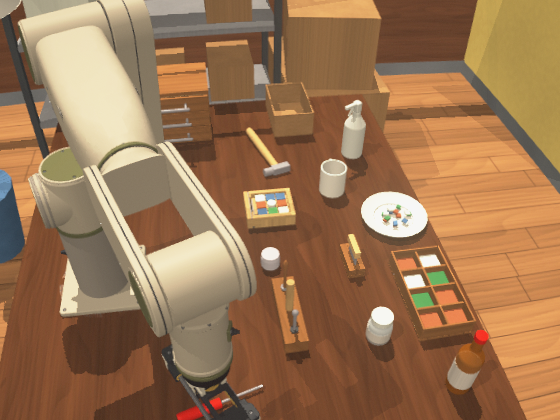

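Top shows the jig at about (238,221), the stand (310,166) and the tool block (355,227). The side view shows the same layout. I'll zoom in to get exact pixels.

```bash
python3 - <<'E'
import cv2,numpy as np
t=cv2.imread("pics/top0.png");s=cv2.imread("pics/side0.png")
a=cv2.resize(t[145:255,205:405],None,fx=4,fy=4,interpolation=cv2.INTER_CUBIC)
cv2.imwrite("pics/topc.png",a)
b=cv2.resize(s[180:360,235:375],None,fx=3.3,fy=3.3,interpolation=cv2.INTER_CUBIC)
cv2.imwrite("pics/sidec.png",b)
E
```

```text
(no output)
```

View pics/topc.png

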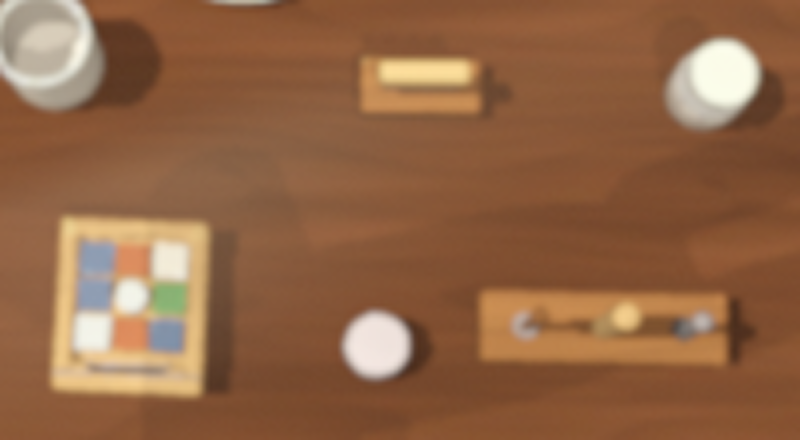

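View pics/sidec.png

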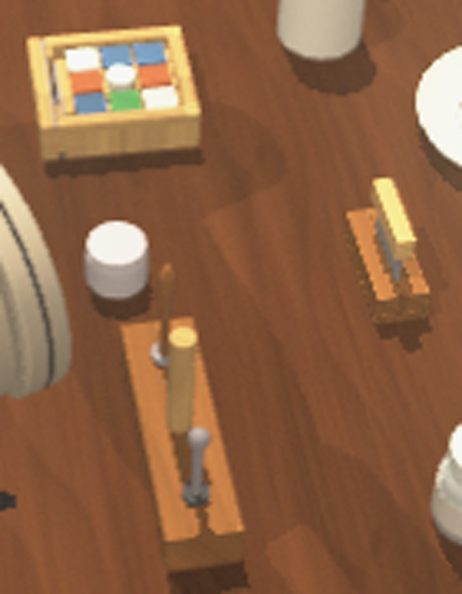

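The stick (thick, yellow, flat-topped) is in the middle hole. I'll turn the crop pixels into positions from both cameras and compare.

```bash
cat > h.py <<'E'
import numpy as np,cv2
from plant import robot,viewer,order
def cal(n):
    c=viewer.get_calibration(n);K=np.array([[c['fx'],0,c['cx']],[0,c['fy'],c['cy']],[0,0,1]]);return K,np.array(c['distortion']),np.array(c['R']),np.array(c['t'])
def w(n,px,z):
    K,d,R,t=cal(n);p=cv2.undistortPoints(np.array(px,float).reshape(-1,1,2),K,d)[:,0]
    r=np.c_[p,np.ones(len(p))]@R;C=-R.T@t
    return C+r*((z-C[2])/r[:,2])[:,None]
def proj(n,X):
    K,d,R,t=cal(n);return cv2.projectPoints(np.array(X,float).reshape(-1,1,3),cv2.Rodrigues(R)[0],t,K,d)[0][:,0]
def topc(p):return (np.array(p,float)+.5)/4-.5+[205,145]
def sidec(p):return (np.array(p,float)+.5)/3.3-.5+[235,180]
E
python3 - <<'E'
from h import *
np.set_printoptions(precision=4,suppress=True)
T={'jig':([(62,216),(209,222),(204,396),(51,390)],.04),'tile':([(131,296)],.041),'slot':([(88,368),(166,370)],.035),
'bar':([(378,62),(473,62),(470,85),(378,85)],.08),'stick':([(627,318)],.14),'block':([(481,290),(731,295),(728,363),(479,360)],.04),'stand':([(362,57),(482,60),(481,114),(361,112)],.03)}
S={'jig':([(29,39),(182,27),(199,116),(41,127)],.04),'tile':([(121,75)],.041),'bar':([(374,182),(392,180),(414,245),(396,250)],.08),'stick':([(182,338)],.14),'block':([(122,325),(191,319),(243,533),(163,545)],.04)}
for D,f,n in((T,topc,'top'),(S,sidec,'side')):
    for k,(p,z) in D.items():
        X=w(n,f(p),z)[:,:2];print(n,k,X.mean(0),X.tolist() if 0 else X.round(4).tolist())
E
```

```text
top jig [0.4753 0.198 ] [[0.5482, 0.2589], [0.5465, 0.1366], [0.4027, 0.1355], [0.4039, 0.2611]]
top tile [0.483  0.1986] [[0.483, 0.1986]]
top slot [0.4232 0.2001] [[0.4231, 0.2322], [0.4233, 0.1679]]
top bar [ 0.6675 -0.0371] [[0.676, 0.0011], [0.6781, -0.0761], [0.6589, -0.074], [0.6569, 0.0007]]
top stick [ 0.4668 -0.1905] [[0.4668, -0.1905]]
top block [ 0.4686 -0.1913] [[0.4962, -0.0894], [0.4978, -0.2951], [0.4418, -0.2924], [0.4385, -0.0886]]
top stand [ 0.6691 -0.0377] [[0.6926, 0.013], [0.6927, -0.0884], [0.6462, -0.0882], [0.6451, 0.0127]]
side jig [0.4752 0.1992] [[0.4066, 0.2606], [0.5484, 0.2573], [0.5421, 0.1364], [0.4038, 0.1425]]
side tile [0.4824 0.1983] [[0.4824, 0.1983]]
side bar [ 0.6666 -0.0405] [[0.6598, -0.0035], [0.675, -0.0034], [0.6736, -0.0761], [0.658, -0.0791]]
side stick [ 0.4663 -0.1902] [[0.4663, -0.1902]]
side block [ 0.4666 -0.1908] [[0.4397, -0.0889], [0.4939, -0.0909], [0.495, -0.2911], [0.4377, -0.2922]]
```

Both cameras agree to about 3 mm, and every heading is about 0. I'll turn the tool so its y axis lies along world x.

Emit:
apply_moves(
  deltas=[
    [93,[0,0,0],-0.185],
    [93,[0,0,0],-0.185],
    [93,[0,0,0],-0.185],
    [93,[0,0,0],-0.185],
    [93,[0,0,0],-0.185],
  ],
  grip_force=40,
)

```text
t: 0.72
tool_pos: [0.2694, -0.536, 0.4041]
orientation: [-2.405, -2.019, -0.001]
force: [-0.2, 0.6, 0.5]
opening: 0.0928
```

Emit:
apply_moves(
  deltas=[
    [93,[0,0,0],-0.18],
    [93,[60,30,0],0],
    [93,[60,40,0],0],
    [93,[60,50,0],0],
    [93,[60,50,0],0],
  ],
)

```text
t: 1.35
tool_pos: [0.4129, -0.3304, 0.4044]
orientation: [-2.222, -2.221, -0.0]
force: [-0.0, -0.5, -0.9]
opening: 0.0929
```

Emit:
apply_moves(
  deltas=[
    [93,[60,50,0],0],
    [93,[60,50,0],0],
    [93,[60,50,0],0],
    [93,[50,45,0],0],
    [93,[0,0,0],0],
  ],
)

```text
t: 1.98
tool_pos: [0.5758, -0.1379, 0.4037]
orientation: [-2.214, -2.226, -0.001]
force: [-0.4, -0.7, -0.1]
opening: 0.0933
```

Emit:
apply_moves(
  deltas=[
    [93,[35,30,0],0],
    [93,[35,30,0],0],
    [93,[29,31,0],0],
    [93,[0,0,0],0],
    [93,[0,0,0],0],
  ],
)

```text
t: 2.6
tool_pos: [0.6646, -0.0434, 0.4041]
orientation: [-2.221, -2.221, 0.002]
force: [-0.4, -0.6, 0.1]
opening: 0.0933
```

Emit:
apply_moves(
  deltas=[
    [60,[4,2,40],0],
    [60,[0,0,40],0],
    [60,[0,0,40],0],
    [60,[0,0,30],0],
    [60,[0,0,0],0],
  ],
)

```text
t: 3.22
tool_pos: [0.6649, -0.0399, 0.2516]
orientation: [-2.22, -2.216, 0.006]
force: [-1.5, -0.6, -0.2]
opening: 0.0601
```

```bash
python3 - <<'E'
from h import *
s=viewer.read_camera("side");t=viewer.read_camera("top");print(robot.read_state()['tool_pos'])
a=cv2.resize(s[150:300,260:400],None,fx=3.6,fy=3.6,interpolation=cv2.INTER_CUBIC)
b=cv2.resize(t[190:250,210:265],(495,540),interpolation=cv2.INTER_CUBIC)[:, :290*1]
b=cv2.resize(t[193:250,212:264],None,fx=5.5,fy=5.5,interpolation=cv2.INTER_CUBIC)
o=np.zeros((540,800,3),np.uint8);o[:540,:504]=a;o[:b.shape[0],508:508+b.shape[1]]=b
cv2.imwrite("pics/p1.png",o);print(b.shape)
E
```

```text
[ 0.66687876 -0.03969254  0.25596784]
(314, 286, 3)
```

View pics/p1.png

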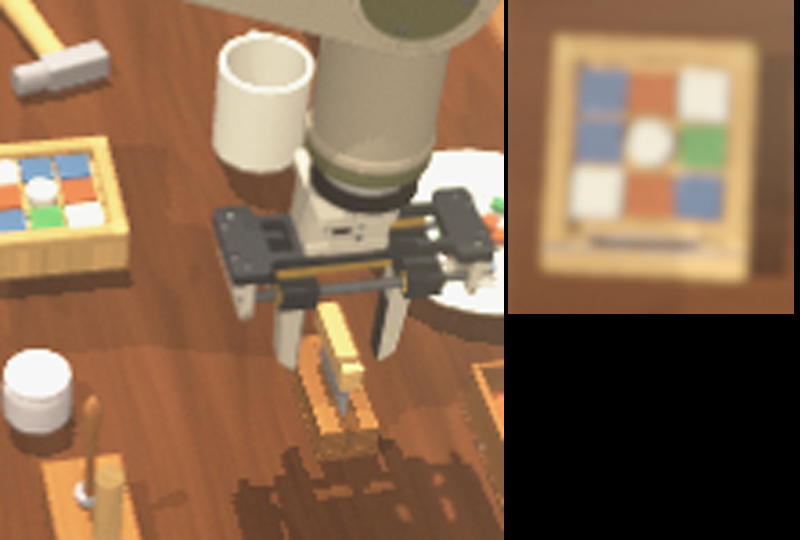

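The fingers straddle the bar in the stand, and the slot is a dark line at about top-crop (645,243). I'll go down 20 mm and close.

Emit:
apply_moves(
  deltas=[
    [60,[0,0,10],0],
    [60,[0,0,10],0],
    [60,[0,0,0],0],
    [10,[0,0,0],0],
    [10,[0,0,0],0],
  ],
)

```text
t: 3.95
tool_pos: [0.6672, -0.0386, 0.2351]
orientation: [2.221, 2.221, 0.001]
force: [-0.2, -0.1, -0.3]
opening: 0.0442
```

Emit:
apply_moves(
  deltas=[
    [10,[0,0,0],0],
    [10,[0,0,0],0],
    [10,[0,0,0],0],
  ],
)

```text
t: 4.32
tool_pos: [0.6671, -0.0387, 0.2348]
orientation: [2.221, 2.221, 0.001]
force: [4.3, -0.5, -1.9]
opening: 0.0158
```

```bash
python3 - <<'E'
from h import *
# slot profile: subpixel dark line rows for columns of first top picture, and side picture
np.set_printoptions(precision=4,suppress=True)
g=cv2.cvtColor(cv2.imread("pics/top0.png"),6).astype(float)
print(g[228:247,228:246:2].T.astype(int))
g=cv2.cvtColor(cv2.imread("pics/side0.png"),6).astype(float)
print(g[196:216:2,243:262].astype(int))
for z in(.03,.04):
  for x in(-.0025,.0025):
    print(z,x,proj('top',[[.423+x,.199,z]]),proj('side',[[.423+x,y,z] for y in(.23,.199,.168)]).round(1).tolist())
E
```

```text
[[242 243 241 234 221 209 202 187 159 154 180 199 203 196 173 133 107 103
  103]
 [240 240 239 233 220 208 204 195 172 156 179 199 203 197 173 133 107 103
  103]
 [205 201 197 195 196 201 205 201 180 159 179 200 204 200 177 137 106 102
  103]
 [160 159 161 169 183 198 205 201 179 157 176 199 205 202 183 141 108 103
  103]
 [159 160 161 164 175 191 203 200 178 155 174 200 207 202 184 143 111 103
  103]
 [160 161 161 163 174 190 202 201 180 155 175 201 209 205 187 151 114 103
  101]
 [156 156 156 159 171 187 198 195 174 150 168 195 202 200 182 146 110  97
   94]
 [147 146 146 150 163 181 191 187 167 143 158 184 195 194 176 140 106  94
   93]
 [145 144 145 146 156 176 190 190 170 149 160 184 195 195 180 146 109  94
   90]]
[[133 201 220 216 218 202 199 194 146 130 131 163 241 247 247 247 247 247
  247]
 [114 194 220 216 216 209 163 135 173 207 215 206 242 247 247 247 247 247
  247]
 [110 178 216 217 215 218 184 120 186 221 220 216 230 245 247 247 245 243
  241]
 [100 150 205 219 216 219 194 132 178 219 220 218 195 165 167 168 166 166
  164]
 [101 121 193 219 217 219 211 157 155 206 221 219 215 190 163 165 163 162
  162]
 [ 99 116 178 214 219 219 219 170  98 183 219 218 218 190 159 164 165 163
  163]
 [101 109 143 193 211 212 208 167  99 172 218 218 219 198 146 126 126 121
  126]
 [101 102 126 183 211 207 204 200 154 147 189 204 207 202 182 149 142 140
  140]
 [102 100 109 180 214 210 206 200 182 186 198 203 212 209 175 135 142 142
  141]
 [102 101 112 152 198 211 206 204 188 189 197 181 166 162 141 150 175 173
  174]]
0.03 -0.0025 [[236.8241 237.7878]] [[249.3, 200.1], [250.5, 207.0], [251.8, 214.1]]
0.03 0.0025 [[236.8873 236.2742]] [[250.9, 200.0], [252.2, 206.9], [253.5, 213.9]]
0.04 -0.0025 [[236.4913 237.6128]] [[249.2, 197.6], [250.5, 204.5], [251.8, 211.6]]
0.04 0.0025 [[236.5551 236.0881]] [[250.9, 197.5], [252.2, 204.3], [253.5, 211.4]]
```

Gripped (15.8 mm opening). Lifting.

Emit:
apply_moves(
  deltas=[
    [10,[0,0,-20],0],
    [10,[0,0,-40],0],
    [10,[0,0,-40],0],
    [10,[0,0,0],0],
    [10,[0,0,0],0],
  ],
)

```text
t: 4.95
tool_pos: [0.6667, -0.0386, 0.3338]
orientation: [-2.221, -2.221, 0.001]
force: [0.8, 0.5, -1.7]
opening: 0.0161
```

Emit:
apply_moves(
  deltas=[
    [10,[45,-45,0],0],
    [10,[45,-45,0],0],
    [10,[45,-45,0],0],
    [10,[45,-45,0],0],
    [10,[30,-30,0],0],
  ],
)

```text
t: 5.58
tool_pos: [0.4575, 0.1694, 0.3323]
orientation: [-2.219, -2.221, 0.005]
force: [0.6, 0.8, -0.9]
opening: 0.016
```

Emit:
apply_moves(
  deltas=[
    [10,[14,-17,0],0],
    [10,[14,-17,0],0],
    [10,[0,0,0],0],
    [10,[0,0,0],0],
  ],
)

```text
t: 6.08
tool_pos: [0.4266, 0.1956, 0.3342]
orientation: [2.222, 2.221, -0.001]
force: [-0.6, -0.7, -1.7]
opening: 0.0159
```

```bash
python3 - <<'E'
from h import *
s=viewer.read_camera("side");print(robot.read_state()['tool_pos'])
p=proj('side',[[.423,.199,.165]])[0];print(p)
x0,y0=int(p[0])-45,int(p[1])-40
a=cv2.resize(s[y0:y0+100,x0:x0+130],None,fx=6,fy=6,interpolation=cv2.INTER_CUBIC)
cv2.imwrite("pics/p2.png",a);print(x0,y0)
E
```

```text
[0.42676049 0.19551175 0.33432704]
[250.41985085 171.07581783]
205 131
```

View pics/p2.png

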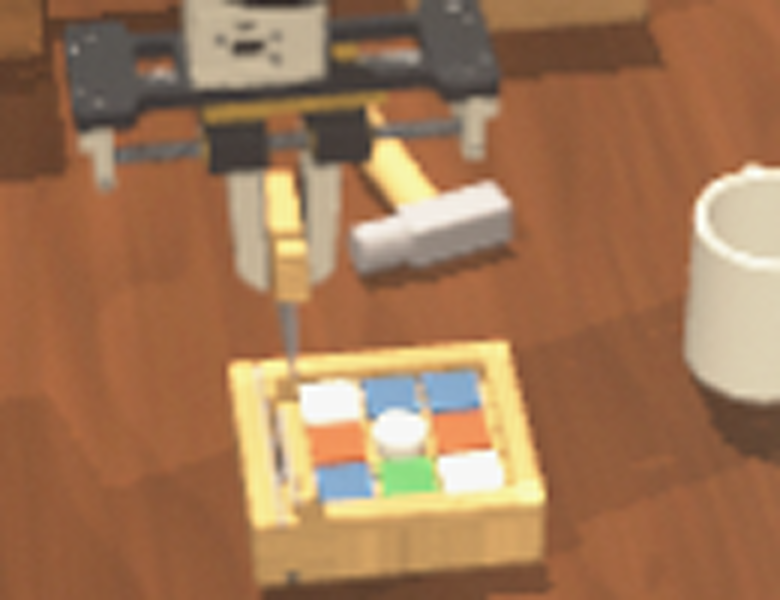

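The fence hangs upright in the jaws above the jig. The bar's near end face is at crop x 275–308, y 241–299, the blade's tip is near (290,372), and the slot shows dark from (276,400) to (284,485).

```bash
python3 - <<'E'
from h import *
np.set_printoptions(precision=4,suppress=True)
f=lambda p:(np.array(p,float)+.5)/6-.5+[205,131]
print('end top',w('side',f([(291,241)]),.1794),'end bot',w('side',f([(291,299)]),.1574),'blade',w('side',f([(291,372)]),.1074))
print('bar far top',w('side',f([(278,170)]),.1794))
print('slot',w('side',f([(276,400),(284,485)]),.033),'tile',w('side',f([(399,427)]),.041))
print('jig',w('side',f([(229,364),(508,341),(543,490),(253,525)]),.04))
c=.4268;y=.1955
for P in([c,y-.036,.1794],[c,y-.036,.1574],[c,y-.03,.1074],[c,y+.036,.1794]): print(((proj('side',[P])[0]-[205,131]+.5)*6-.5))
E
```

```text
end top [[0.4285 0.1813 0.1794]] end bot [[0.4263 0.1664 0.1574]] blade [[0.4263 0.1733 0.1074]]
bar far top [[0.4291 0.2355 0.1794]]
slot [[0.4256 0.2391 0.033 ]
 [0.4218 0.1762 0.033 ]] tile [[0.4822 0.2012 0.041 ]]
jig [[0.4046 0.2619 0.04  ]
 [0.5471 0.2595 0.04  ]
 [0.5444 0.147  0.04  ]
 [0.4029 0.1428 0.04  ]]
[293.1881 270.9606]
[294.0071 308.45  ]
[294.2333 382.6399]
[274.1306 175.5564]
```

```bash
python3 - <<'E'
from h import *
s=viewer.read_camera("side");t=viewer.read_camera("top");cv2.imwrite("pics/s3.png",s);cv2.imwrite("pics/t3.png",t)
for u in(251,252,253,254): print(u,'bar rows156-200',s[156:200,u].tolist() if u==253 else s[156:200,u,0].tolist())
for u in(270,280,290): print(u,'jig rows186-232',s[186:232,u,0].tolist())
X=[[.475,.2585,.04],[.475,.1385,.04],[.475,.1385,0],[.483,.1985,.041]]
print(proj('side',X))
print(proj('side',[[.4268,.1955-.036,.1794],[.4268,.1955-.036,.1574],[.4268,.1955-.03,.1074],[.4268,.1955+.036,.1794]]))
E
```

```text
251 bar rows156-200 [71, 66, 66, 96, 140, 154, 154, 154, 155, 156, 156, 157, 159, 124, 98, 125, 151, 130, 102, 101, 93, 95, 95, 90, 90, 87, 88, 89, 80, 75, 71, 67, 60, 62, 83, 154, 165, 137, 103, 97, 101, 93, 119, 157]
252 bar rows156-200 [68, 63, 66, 97, 139, 154, 156, 155, 154, 156, 154, 156, 156, 121, 96, 143, 159, 123, 97, 105, 101, 101, 100, 101, 101, 98, 107, 110, 103, 99, 93, 91, 91, 80, 96, 144, 160, 130, 98, 92, 93, 92, 137, 172]
253 bar rows156-200 [[66, 97, 148], [62, 99, 160], [62, 99, 159], [84, 136, 200], [113, 188, 236], [125, 208, 243], [130, 213, 244], [139, 224, 246], [158, 239, 247], [159, 240, 247], [157, 239, 247], [155, 239, 247], [155, 238, 247], [120, 198, 238], [96, 153, 199], [141, 226, 246], [158, 239, 247], [120, 198, 237], [96, 153, 199], [102, 163, 213], [101, 162, 211], [99, 158, 205], [101, 162, 210], [100, 161, 209], [103, 165, 214], [107, 137, 169], [119, 128, 145], [123, 132, 144], [121, 130, 141], [120, 128, 140], [119, 127, 139], [117, 126, 139], [118, 126, 139], [114, 126, 147], [119, 141, 169], [131, 167, 201], [143, 205, 238], [121, 173, 218], 
[... 556 characters left out ...]
51]
280 jig rows186-232 [68, 68, 108, 137, 140, 107, 101, 185, 205, 205, 205, 207, 211, 145, 96, 92, 92, 92, 92, 93, 139, 243, 246, 246, 246, 246, 244, 190, 146, 135, 107, 98, 95, 96, 96, 96, 96, 96, 95, 79, 58, 49, 51, 49, 51, 62]
290 jig rows186-232 [62, 64, 64, 63, 79, 83, 103, 107, 118, 122, 136, 140, 140, 141, 139, 141, 142, 143, 147, 146, 144, 138, 137, 130, 129, 126, 165, 160, 144, 109, 96, 99, 102, 103, 102, 103, 103, 103, 85, 60, 52, 54, 52, 55, 66, 68]
[[265.93431917 189.80140085]
 [271.86670877 216.61371722]
 [271.7926591  226.57313027]
 [271.49655134 202.32490806]]
[[253.44800942 175.74343459]
 [253.58452129 181.9916585 ]
 [253.62220867 194.3566571 ]
 [250.27176491 159.84272708]]
```

```bash
python3 - <<'E'
from h import *
s=cv2.imread("pics/s3.png");t=cv2.imread("pics/t3.png");t0=cv2.imread("pics/top0.png")
a=cv2.resize(s[150:222,235:285],None,fx=8,fy=8,interpolation=cv2.INTER_NEAREST)
b=cv2.resize(t[185:250,205:265],None,fx=6,fy=6,interpolation=cv2.INTER_NEAREST)
o=np.zeros((576,790,3),np.uint8);o[:576,:400]=a;o[:390,410:770]=b
cv2.imwrite("pics/p3.png",o)
E
```

```text
(no output)
```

View pics/p3.png

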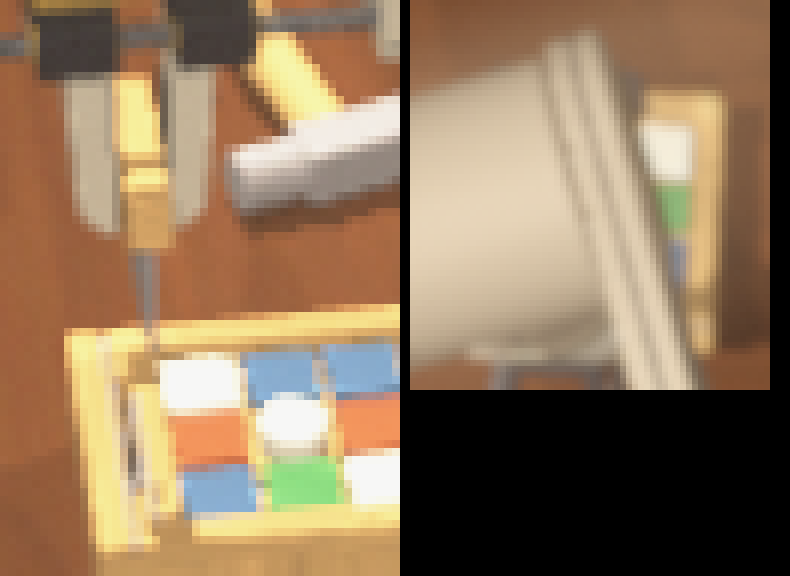

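The blade is vertical in the jaws, with its lower near corner at pixel (253.7,193.6), close to the prediction. The fence sits about 2 mm to +y of the TCP. I'll align at TCP x 0.423, y 0.197 and lower it.

Emit:
apply_moves(
  deltas=[
    [10,[1.5,-3.5,20],0],
    [10,[0,0,25],0],
    [10,[0,0,12],0],
    [10,[0,0,0],0],
    [10,[0,0,0],0],
  ],
)

```text
t: 6.85
tool_pos: [0.4232, 0.1977, 0.2787]
orientation: [2.221, 2.221, 0.002]
force: [0.7, 0.3, -1.0]
opening: 0.016
```

```bash
python3 - <<'E'
from h import *
s=viewer.read_camera("side");print({k:robot.read_state()[k].round(4) for k in('tool_pos','force','wrist_torque')})
a=cv2.resize(s[165:225,235:285],None,fx=9,fy=9,interpolation=cv2.INTER_CUBIC)
cv2.imwrite("pics/p4.png",a)
E
```

```text
{'tool_pos': array([0.4233, 0.1977, 0.2789]), 'force': array([-0.5461,  0.862 , -0.651 ]), 'wrist_torque': array([-0.0424, -0.0666, -0.0012])}
```

View pics/p4.png

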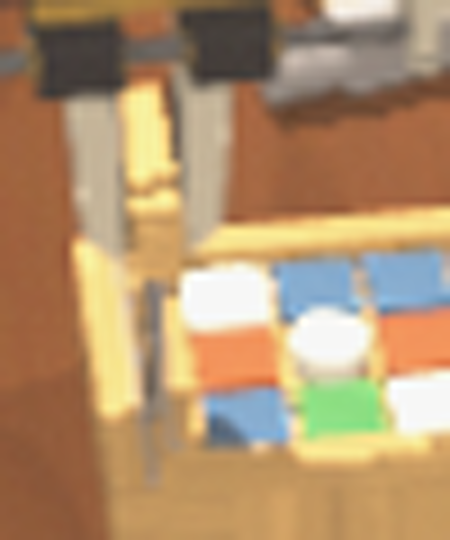

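The blade (crop x about 152, y 285–395) lines up with the slot and lip strip, which continues to (152,480). I'll lower slowly while watching the force.

Emit:
apply_moves(
  deltas=[
    [10,[0,0,8],0],
    [10,[0,0,4],0],
    [10,[0,0,3],0],
    [10,[0,0,0],0],
  ],
)

```text
t: 7.4
tool_pos: [0.4225, 0.1976, 0.2624]
orientation: [-2.221, -2.221, 0.001]
force: [-0.1, -0.1, -1.3]
opening: 0.0159
```

Emit:
apply_moves(
  deltas=[
    [10,[0,0,2],0],
    [10,[0,0,2],0],
    [10,[0,0,0],0],
  ],
)

```text
t: 7.78
tool_pos: [0.4226, 0.1976, 0.2586]
orientation: [-2.221, -2.221, 0.0]
force: [-0.2, 0.3, -1.1]
opening: 0.0156
```

Emit:
apply_moves(
  deltas=[
    [10,[0,0,2],0],
    [10,[0,0,2],0],
    [10,[0,0,0],0],
  ],
)

```text
t: 8.15
tool_pos: [0.4225, 0.1976, 0.2544]
orientation: [-2.221, -2.221, 0.001]
force: [-1.7, 0.4, -2.0]
opening: 0.0155
```

Emit:
apply_moves(
  deltas=[
    [10,[0,0,4],0],
    [10,[0,0,4],0],
    [10,[0,0,4],0],
    [10,[0,0,0],0],
  ],
)

```text
t: 8.65
tool_pos: [0.4224, 0.1975, 0.2419]
orientation: [-2.221, -2.221, 0.002]
force: [-3.8, 0.6, -2.5]
opening: 0.0161
```

Emit:
apply_moves(
  deltas=[
    [10,[0,0,3],0],
    [10,[0,0,2],0],
    [10,[0,0,1],0],
    [10,[0,0,0],0],
  ],
)

```text
t: 9.15
tool_pos: [0.4224, 0.1976, 0.2365]
orientation: [-2.221, -2.221, 0.001]
force: [-5.1, 0.3, -0.4]
opening: 0.0157
```

Emit:
apply_moves(
  deltas=[
    [10,[0,-0.7,1],0],
    [10,[0,0,1],0],
    [10,[0,0,1],0],
    [10,[0,0,0],0],
  ],
)

```text
t: 9.65
tool_pos: [0.4223, 0.1977, 0.2346]
orientation: [2.221, 2.221, 0.0]
force: [-7.3, -0.6, 10.2]
opening: 0.0157
```

Floor reached at the expected height (10 N up). Letting go, then rising.

Emit:
apply_moves(
  deltas=[
    [40,[0,0,0],0],
    [40,[0,0,0],0],
    [40,[0,0,0],0],
    [40,[0,0,0],0],
  ],
)

```text
t: 10.15
tool_pos: [0.4221, 0.1976, 0.2337]
orientation: [2.221, 2.221, 0.0]
force: [0.6, -0.2, 0.4]
opening: 0.0396
```

Emit:
apply_moves(
  deltas=[
    [40,[0,0,-20],0],
    [40,[0,0,-50],0],
    [40,[0,0,-60],0],
    [93,[-30,10,-40],0],
    [93,[-50,10,0],0],
  ],
)

```text
t: 10.78
tool_pos: [0.4431, 0.1178, 0.4084]
orientation: [2.215, 2.221, 0.011]
force: [1.8, -0.1, -0.2]
opening: 0.0555
```

Emit:
apply_moves(
  deltas=[
    [93,[-60,5,0],0],
    [93,[-60,5,0],0],
    [93,[-60,5,0],0],
    [93,[-60,5,0],0],
    [93,[-40,4,0],0],
  ],
)

```text
t: 11.4
tool_pos: [0.4657, -0.165, 0.4038]
orientation: [2.223, 2.219, -0.0]
force: [0.4, 0.5, 0.4]
opening: 0.0927
```

```bash
python3 - <<'E'
from h import *
s=viewer.read_camera("side");t=viewer.read_camera("top");print({k:robot.read_state()[k].round(4) for k in('tool_pos','force')})
a=cv2.resize(s[165:240,230:300],None,fx=6,fy=6,interpolation=cv2.INTER_CUBIC)
b=cv2.resize(t[190:250,208:266],None,fx=6,fy=6,interpolation=cv2.INTER_CUBIC)
o=np.zeros((450,780,3),np.uint8);o[:,:420]=a;o[:360,426:774]=b
cv2.imwrite("pics/p5.png",o);cv2.imwrite("pics/s5.png",s)
E
```

```text
{'tool_pos': array([ 0.4658, -0.1658,  0.4035]), 'force': array([-0.7223,  0.7625,  0.1801])}
```

View pics/p5.png

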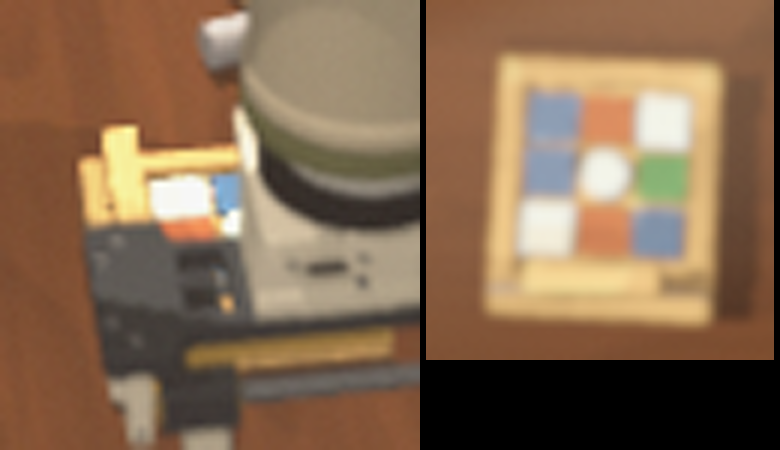

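```bash
python3 - <<'E'
from h import *
f=lambda p:(np.array(p,float)+.5-[426,0])/6-.5+[208,190]
print(w('top',f([(524,276),(658,277),(591,277)]),.08).round(4))
print(w('top',f([(605,173)]),.041).round(4), w('top',f([(500,54),(722,64),(712,325),(486,316)]),.04).round(4))
E
```

```text
[[0.4236 0.2349 0.08  ]
 [0.4251 0.1637 0.08  ]
 [0.4241 0.1992 0.08  ]]
[[0.4837 0.1985 0.041 ]] [[0.5483 0.2596 0.04  ]
 [0.5461 0.1364 0.04  ]
 [0.4022 0.1367 0.04  ]
 [0.4035 0.2604 0.04  ]]
```

The fence bar centre is at (0.424, 0.199) and it stands in the slot. Next is the stick at (0.467,-0.1905).

Emit:
apply_moves(
  deltas=[
    [70,[-15,1,0],0],
    [70,[-10,0,20],0],
    [70,[0,0,40],0],
    [70,[0,0,40],0],
    [70,[0,0,0],0],
  ],
)

```text
t: 12.12
tool_pos: [0.4657, -0.186, 0.3004]
orientation: [-2.215, -2.218, 0.003]
force: [0.2, 0.2, 1.2]
opening: 0.0696
```

Emit:
apply_moves(
  deltas=[
    [70,[0,0,0],0],
  ],
)

```text
t: 12.25
tool_pos: [0.4676, -0.1872, 0.3053]
orientation: [2.219, 2.221, 0.001]
force: [0.3, -0.1, 0.9]
opening: 0.0699
```

Emit:
apply_moves(
  deltas=[
    [70,[-3,-0.5,10],0],
    [70,[0,0,13],0],
    [70,[0,0,0],0],
    [12,[0,0,0],0],
    [12,[0,0,0],0],
  ],
  grip_force=35,
)

```text
t: 12.88
tool_pos: [0.4667, -0.1905, 0.2811]
orientation: [2.221, 2.221, 0.0]
force: [0.3, -0.5, 0.3]
opening: 0.0546
```

Emit:
apply_moves(
  deltas=[
    [12,[0,0,0],0],
    [12,[0,0,0],0],
    [12,[0,0,0],0],
  ],
)

```text
t: 13.25
tool_pos: [0.4665, -0.1904, 0.2808]
orientation: [2.221, 2.221, 0.0]
force: [-0.4, 0.7, -0.4]
opening: 0.0245
```

Emit:
apply_moves(
  deltas=[
    [12,[0,0,0],0],
    [12,[0,0,0],0],
    [12,[0,0,0],0],
  ],
)

```text
t: 13.62
tool_pos: [0.4665, -0.1904, 0.2808]
orientation: [2.221, 2.221, 0.0]
force: [-0.1, 0.0, 0.4]
opening: 0.0196
```

Emit:
apply_moves(
  deltas=[
    [12,[0,0,-15],0],
    [12,[0,0,-40],0],
    [12,[0,0,-40],0],
    [12,[0,0,-40],0],
    [12,[0,0,0],0],
  ],
)

```text
t: 14.25
tool_pos: [0.4672, -0.1907, 0.421]
orientation: [2.216, 2.216, 0.004]
force: [0.6, -0.4, -1.0]
opening: 0.0195
```

Stick held (19.5 mm). Carrying it over the tile.

Emit:
apply_moves(
  deltas=[
    [12,[30,2,0],0],
    [12,[50,2,0],0],
    [12,[50,2,0],0],
    [12,[50,2,0],0],
    [12,[50,2,0],0],
  ],
)

```text
t: 14.88
tool_pos: [0.4759, 0.0412, 0.4151]
orientation: [-2.221, -2.221, 0.001]
force: [-0.3, 0.6, -1.3]
opening: 0.0194
```

Emit:
apply_moves(
  deltas=[
    [12,[50,2,0],0],
    [12,[50,2,0],0],
    [12,[35,1,0],0],
    [12,[15,0,0],0],
    [12,[0,0,0],0],
  ],
)

```text
t: 15.5
tool_pos: [0.4813, 0.1899, 0.4152]
orientation: [-2.22, -2.223, 0.002]
force: [-0.5, -0.9, -0.3]
opening: 0.0196
```

Emit:
apply_moves(
  deltas=[
    [12,[8.5,2,10],0],
    [12,[0,0,30],0],
    [12,[0,0,34],0],
    [12,[0,0,0],0],
    [12,[0,0,0],0],
  ],
)

```text
t: 16.12
tool_pos: [0.4839, 0.1977, 0.3427]
orientation: [2.222, 2.22, 0.001]
force: [0.3, -0.6, -0.1]
opening: 0.0195
```

```bash
python3 - <<'E'
from h import *
s=viewer.read_camera("side");st=robot.read_state();p=st['tool_pos'];print(p,st['force'],st['wrist_torque'])
a=cv2.resize(s[145:230,230:310],None,fx=7,fy=7,interpolation=cv2.INTER_CUBIC)
cv2.imwrite("pics/p6.png",a);cv2.imwrite("pics/s6.png",s)
x,y,z=p;zf=z-.2708
P=[[x,y,zf],[x,y,zf+.03],[x,y,zf+.08],[x-.01,y,zf+.05],[x+.01,y,zf+.05],[x-.007,y,zf+.015],[x+.007,y,zf+.015],[x,y-.0066,zf],[.483,.1985,.041]]
print(((proj('side',P)-[230,145]+.5)*7-.5).round(1).tolist())
E
```

```text
[0.48413345 0.19792098 0.34337078] [-0.37541861 -0.23611119 -1.08214282] [-0.07001209 -0.07555398 -0.00380631]
[[296.8, 348.4], [297.2, 293.2], [297.9, 198.0], [273.2, 257.8], [321.7, 253.4], [280.2, 322.5], [313.7, 319.4], [299.2, 358.7], [293.5, 404.3]]
```

View pics/p6.png

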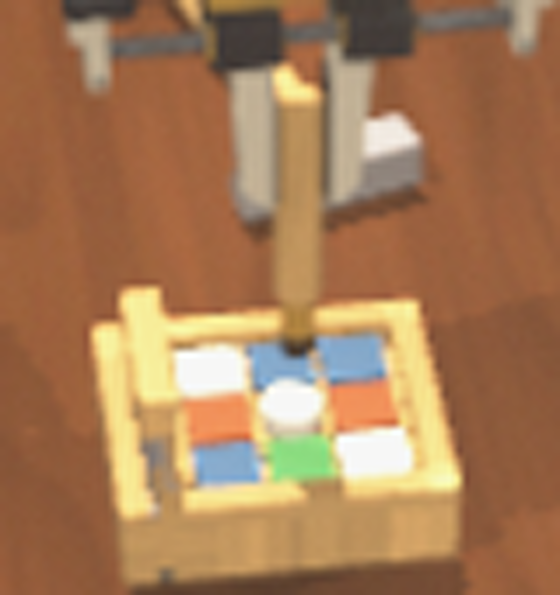

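The stick hangs upright with its foot at crop (297,350), and the tile is at (292,403). The fence stands in its slot. I'll correct by −1.2 mm in x and −0.5 mm in y and lower it.

Emit:
apply_moves(
  deltas=[
    [12,[-0.5,-1.2,8],0],
    [12,[0,0,12],0],
    [12,[0,0,6],0],
    [12,[0,0,0],0],
    [12,[0,0,0],0],
  ],
)

```text
t: 16.8
tool_pos: [0.4824, 0.1977, 0.3159]
orientation: [2.221, 2.221, 0.0]
force: [0.1, 0.3, 0.6]
opening: 0.0196
```

Emit:
apply_moves(
  deltas=[
    [12,[0,0,1],0],
    [12,[0,0,1],0],
    [12,[0,0,0],0],
    [12,[0,0,0],0],
  ],
)

```text
t: 17.3
tool_pos: [0.4823, 0.1976, 0.3138]
orientation: [2.221, 2.221, 0.0]
force: [-0.6, -0.9, -1.0]
opening: 0.0194
```

Emit:
apply_moves(
  deltas=[
    [12,[0,0,1],0],
    [12,[0,0,1],0],
    [12,[0,0,0],0],
    [12,[0,0,0],0],
  ],
)

```text
t: 17.8
tool_pos: [0.4823, 0.1976, 0.3117]
orientation: [-2.221, -2.221, 0.0]
force: [-0.2, 0.6, -0.7]
opening: 0.0194
```

Emit:
apply_moves(
  deltas=[
    [12,[0,0,1],0],
    [12,[0,0,1],0],
    [12,[0,0,0],0],
    [12,[0,0,0],0],
  ],
)

```text
t: 18.3
tool_pos: [0.4824, 0.1976, 0.3099]
orientation: [2.221, 2.221, 0.0]
force: [0.5, 0.2, 0.8]
opening: 0.0195
```

Emit:
apply_moves(
  deltas=[
    [12,[0,0,1],0],
    [12,[0,0,0],0],
    [12,[0,0,0],0],
  ],
)

```text
t: 18.68
tool_pos: [0.4824, 0.1977, 0.3089]
orientation: [2.221, 2.221, 0.0]
force: [0.0, -0.0, 1.9]
opening: 0.0192
```

```bash
cat > fz.py <<'E'
from h import *
F=[];Z=[]
for i in range(8):
    s=viewer.read_camera("side");r=robot.read_state();F.append(r['force']);Z.append(r['tool_pos'])
print(np.mean(F,0).round(2),np.mean(Z,0).round(4),np.std(F,0).round(2));cv2.imwrite("pics/last.png",s)
E
python3 fz.py
```

```text
[0.01 0.07 1.78] [0.4824 0.1977 0.3088] [0.44 0.41 0.38]
```

Emit:
apply_moves(
  deltas=[
    [12,[0,0,1],0],
    [12,[0,0,1.2],0],
    [12,[0,0,0],0],
    [12,[0,0,0],0],
  ],
)

```text
t: 19.58
tool_pos: [0.4824, 0.1977, 0.3067]
orientation: [2.221, 2.221, 0.0]
force: [1.0, 0.4, 4.5]
opening: 0.0197
```

```bash
python3 fz.py; python3 - <<'E'
import cv2
s=cv2.imread("pics/last.png");cv2.imwrite("pics/p7.png",cv2.resize(s[145:230,230:310],None,fx=7,fy=7,interpolation=cv2.INTER_CUBIC))
E
```

```text
[0.36 0.14 3.83] [0.4824 0.1977 0.3066] [0.57 0.47 0.49]
```

View pics/p7.png

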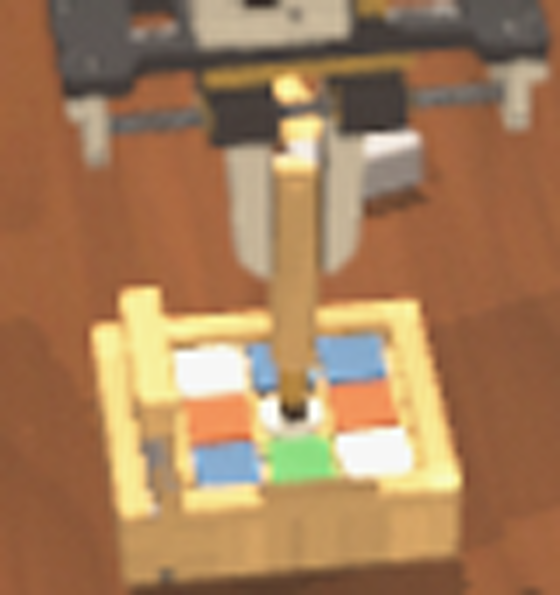

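The stick is upright in the middle of the tile in x, but its foot may sit a few mm to +y. I'll check with column profiles.

```bash
python3 - <<'E'
from h import *
s=cv2.imread("pics/last.png")
print('row cols 264..279 (red ch / blue ch)')
for v in range(198,212): print(v,s[v,264:280].mean(1).astype(int).tolist())
for c in((.4825,.1985),(.4824,.1977),(.4824,.2007)):
  print(c,proj('side',[[c[0],c[1]-.013,.0365],[c[0],c[1]+.013,.0365],[c[0]-.013,c[1],.0365],[c[0]+.013,c[1],.0365],[c[0],c[1]-.007,.0365]]).round(2).tolist())
E
```

```text
row cols 264..279 (red ch / blue ch)
198 [241, 196, 161, 174, 173, 153, 127, 133, 133, 131, 186, 191, 180, 184, 178, 176]
199 [244, 210, 160, 179, 176, 152, 120, 125, 126, 119, 141, 193, 186, 139, 138, 144]
200 [231, 201, 147, 132, 131, 127, 121, 126, 126, 118, 118, 185, 186, 156, 156, 157]
201 [181, 196, 178, 124, 184, 177, 120, 124, 124, 145, 166, 193, 182, 158, 161, 160]
202 [160, 178, 199, 229, 244, 226, 100, 112, 107, 118, 233, 234, 184, 159, 161, 161]
203 [161, 169, 194, 241, 246, 233, 70, 76, 73, 101, 239, 241, 201, 173, 161, 161]
204 [159, 171, 194, 239, 246, 240, 132, 59, 57, 101, 240, 242, 209, 185, 161, 161]
205 [159, 168, 198, 217, 242, 240, 190, 146, 165, 184, 221, 212, 198, 183, 155, 164]
206 [160, 168, 200, 201, 205, 215, 203, 198, 202, 201, 189, 194, 203, 179, 151, 167]
207 [132, 136, 193, 209, 193, 173, 186, 191, 191, 184, 178, 184, 194, 166, 235, 245]
208 [166, 161, 182, 191, 181, 172, 172, 169, 169, 167, 165, 168, 178, 191, 244, 247]
209 [171, 170, 186, 190, 179, 170, 166, 163, 164, 162, 163, 165, 166, 187, 240, 246]
210 [171, 170, 181, 166, 158, 167, 167, 166, 164, 163, 163, 164, 164, 172, 214, 245]
211 [171, 172, 193, 208, 188, 173, 168, 169, 167, 165, 164, 165, 165, 183, 187, 242]
(0.4825, 0.1985) [[271.98, 206.39], [270.67, 200.59], [266.97, 203.9], [275.66, 203.05], [271.68, 205.04]]
(0.4824, 0.1977) [[271.99, 206.58], [270.68, 200.77], [266.98, 204.08], [275.67, 203.24], [271.68, 205.23]]
(0.4824, 0.2007) [[271.84, 205.9], [270.53, 200.11], [266.83, 203.41], [275.51, 202.57], [271.53, 204.55]]
```

The foot edge at row 204.8 and the tile edge at about 206 match a centred foot to within about 1–2 mm. The contact force is about 4.5 N, counting the stick's weight. Handing in.

```bash
python3 -c "
from plant import order
print(order.close_job())"
```

```text
the job is handed in; nothing more can be done
None
```

The fence is in the jig's slot and released, and the stick is held on the round tile, pressing it about flush. I handed the job in at about 20 s of the 54 s allowed, and no verdict was reported.

- **Fence:** I lowered it until the floor pushed back with about 10 N, at the same height as in its stand. After letting go, the top camera put its bar centre at (0.424, 0.199), against a slot estimate of (0.423, 0.199). The last side picture still shows it standing there.
- **Stick position:** It is gripped (fingers at 19.5 mm) and looks upright in the last picture. Its foot is within about 1–2 mm of the tile's centre.
- **Stick force:** The wrist reads +3.8 N upward. With the stick's weight added, that is about 4.5 N on the tile, or 4.5–5 mm of press. The height of the tool suggests about 5 mm.

**Disagreements:**
- Before insertion, the side view put the fence 0–4 mm off the tool centre in y. I corrected by 2 mm and it went in.
- My first reading of the final picture put the foot up to 5 mm too far in +y. The pixel profiles did not support that.
- I did not separately check the bystanders at the end, but no force reading suggested contact with any of them.

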